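# Seat a steel block in a clamp fixture and run its wing nut down

### The arm

A 6-joint arm with a two-finger parallel gripper is mounted at the origin on a cart in front of the work surface, level with it; the furniture and walls round the work are solid. World frame = base frame: x ahead of the robot, y to its left, z up, the work surface at z = 0. Lengths are in m, angles in rad, forces in N, time in s.
With the tool pointing down it reaches from about 0.4 to 0.925 m from the base axis. Payload 3.4 kg.
Tool frame: the origin (TCP) lies at the very end of the fingers, on their centre line; the grasp point (between the pads) lies 19 mm behind it (ctrl.pinch_z is the distance from the TCP to the grasp point, in m); z points along the fingers, x is the direction in which the jaws open and shut, and the axes are right-handed (so a half turn about z gives the same grasp; the last joint's range is limited). The gripper opens to 85 mm and grips with 20 to 120 N. Pads are 22 mm wide; open, the fingers measure 114 mm over their backs; the gripper's body (76 mm by 85 mm) begins 54 mm behind the grasp point. The pads swing forward as they close: fully open they stand 13 mm farther back than shut.
Start: joints at [1.069, 0.307, 1.506, -0, 1.328, -0.073], TCP at [0.239, 0.523, 0.231] pointing down, gripper open.
Joint ranges: [-3.12, 3.12], [-1.05, 2.28], [0.14, 2.33], [-1.42, 4.57], [0.1, 2.73], [-2.68, 2.68]. Speed limits (rad/s): [2.57, 2.57, 3.14, 3.14, 3.14, 3.14].

### API

Orientations are given as a rotation vector (axis times angle).
In Python, from cell import ctrl gives the robot as it stands.
- The arm moves only by the tool servo_tool, never from a script. Its argument "deltas" is text: rows parted by semicolons, each of 7 numbers parted by spaces: the shift along the tool's x, y, z each as a share of 4 cm, from -1 to 1, then the turn, a rotation vector about the tool's x, y, z each as a share of 360 degrees, from -1 to 1, then the gripper's target within -1 to 1 (fully open at 1, half-way at 0, shut at -1). A call has 1 to 8 rows; each row shifts and turns the pose as measured when the row begins, along the tool's axes as they then stand; what a row does not reach is not made up. A row lasts 1/10 s, in which the tool goes at most 50 mm and 8.59 degrees, less where a joint would pass 70% of its speed; a pose out of reach is approached as far as the arm can. A call with a number of a shift or a turn outside -1 to 1 is refused whole. A call with a gripper value outside its range is refused whole. The fingers move at their own pace and stop on an object; "force" is the grip in N (left out, the last holds). Time passes only in rows, so rows that do not move let the fingers close. It gives the time, the measured TCP pose, the force and the opening at its end, in the units of the state.
- ctrl.read_state(): the state, without advancing time (a new reading comes with each control period).
- ctrl.grab_frame(name): name is "scene" or "side" or "wrist"; returns the picture (420x560x3 uint8, red, green, blue); there is no depth.
- ctrl.camera_params(name): a dict with "K" (3x3 intrinsics, pixels), "rvec" (rotation vector, rad) and "tvec" (3), from world to camera coordinates, as OpenCV has them. Camera axes: x right, y down, z forward; pixel columns grow to the right and rows downward; lengths in m; the calibration is good to about 2 mm. A picture is of the moment at which its call begins: read the wrist's pose just before it. camera_params takes no time and is no camera call; for the wrist camera it gives the pose at the moment of the call.
- ctrl.sign_off(): hands the job in, once; it reports no verdict.
Trained networks look in the newest picture that a camera, given by its name, has taken for a name from the list of things; names that differ only in an ending like _2 or _b are one class to them, and where a whole thing is asked for, a point or a joint stands for the part that bears it (a point fixed in the world has none). Each returns a list of dicts, best first, with "p" (0 to 1); they miss things now and then, are a little off and sometimes report something else, mostly with a low value. They report only what shows in the picture. A call takes as long as a camera call. They do not tell look-alikes from the thing itself.
- ctrl.recognise(camera, name): "point" ([column, row] in pixels, amid what is visible of it).
- ctrl.outline_of(camera, name): "region" (420x560 bool, what is visible of it) and "point" ([column, row] in pixels, amid what is visible of it).
The state is a dict: "time": time; "q": joint angles; "joint_vel": joint speeds; "effort": joint torques, N m; "tool_pos": TCP position; "tool_rot": TCP orientation; "contact_force": force on the tool from outside, world axes, zero at the start; "torque": the same for the moment, N m; "width": finger opening in m.
Only numpy, scipy, OpenCV 4.12 (cv2) and the standard library are available. Lean on these libraries where they do the work, as an engineer would, in place of code of your own. Each camera call takes 0.05 s, during which the arm holds its last target.

### The job

Using a fingertip only, push the steel block along its channel in the blue fixture until it is fully home against the end stop, then wind the orange wing nut clockwise (seen from above) with repeated fingertip strokes on its wings until it is tight and turns no further. Push only: do not lift the block, and leave the round sensor, the yellow tape roll and the black loupe beside the fixture where they are.

Things in the scene. Friction and masses are not known exactly. Their poses are not given: they have to be found in the camera images.
- fixture: Fixed clamp fixture on a blue base plate 170 x 140 x 8 mm (own x -90 to +80, y -105 to +35 mm). Origin: on the bench surface, under the centre of the fully home block. x points along the channel from its open mouth to the end stop, z up. A vertical stud at x = +18, y = -55 mm (top 86 mm up) carries a level clamp strap (top 47 to 53 mm up, 22 mm wide, along y) and the wing nut on it.
- end_stop (a point): Middle of the steel end stop's face, at the channel floor: fixture x = +22.5, y = 0 mm, 8 mm above the bench. The stop is 22 mm high. The channel runs from here to x = -83 mm between two steel rails 34 mm apart; the rails' tops are 19 mm above the bench.
- keeper (a point): Middle of the front edge of the dark steel keeper's lip, 24 mm from the nut's axis in the fixture's +x. The lip (34 mm wide in y, 91 to 94 mm above the bench) reaches from here 28 mm further in +x to an upright sheet and covers that side of the wings' circle: a fingertip cannot pass round there, so the wings are stroked on the other sides.
- block_center (a point): Centre of the loose grey steel block: 45 mm long (along the channel, its own y axis), 30 mm wide, 31 mm high, about 0.3 kg, on the channel floor, top 39 mm above the bench. It starts 28 to 45 mm short of home, within 0.02 rad of the channel's direction, and is pushed in the fixture's +x. Fully home: centre at fixture x = 0, y = 0.
- nut_axis (a point): Point on the wing nut's vertical axis, level with the tops of its two wings (about 75 to 80 mm above the bench; it sinks 5.7 mm over the whole range). Nut: orange, hub 25 mm across, two upright wings opposite one another, each 6 mm thick, 20 mm high, reaching 40 mm from the axis (80 mm span).
- wing_a (a point): Tip of one wing of the nut: 40 mm from the axis, level with the wing's top. The wing turns with the nut. The wing is rounded; its full height (20 mm) is at 30 mm from the axis.
- wing_b (a point): Tip of the other wing, opposite wing_a.
- wing_nut (a joint): Turn of the wing nut in rad; grows clockwise seen from above, as it is tightened. Starts between 0 and 1.4; tight against its stop at 7.5 (1 to 1.2 turns to go). At 0 wing_a points along the fixture's +x. It takes about 0.04 N m (1.5 N at 28 mm from the axis) and stays where it is left.
- sensor: Bystander: loose light-grey round sensor, 38 mm across, 13 mm high, standing beside the fixture. Origin: centre of its underside. Leave it.
- tape: Bystander: loose yellow tape roll lying flat, 60 mm across, 12 mm high, beyond the fixture. Origin: centre of its underside. Leave it.
- loupe: Bystander: loose black loupe (like a small cup), 38 mm across, 39 mm high, at the fixture's right. Origin: centre of its underside. Leave it.
Not all that is in view belongs to the job. Of the things that look like the part that bears block_center, the largest one is meant.

How it is judged:
On the way, in this order (a step that is already met when the one before it is completed fails the run):
1. the block is fully home against the end stop (x of block_center in the frame of fixture between -0.0035 and 0.004 m and z of block_center in the frame of fixture below 0.029 m), for 0.2 s.
2. the wing nut is wound tight (value of joint wing_nut above 7.2 rad), for 0.2 s.
At the end, for the whole second after the job is handed in: The block stands on the channel floor within 3.5 mm of fully home against the end stop, at rest, and the wing nut is within 0.3 rad of its tight stop (joint above 7.2) and at rest (all of step 1 and linear speed of block below 0.01 m/s and value of joint wing_nut above 7.2 rad and velocity of joint wing_nut below 0.1 rad/s); the robot touches nothing.
It fails at once if the block is lifted (more than about 10 mm off the channel floor) (z of block_center in the frame of fixture above 0.0335 m).
It fails at once if the block is tipped by more than 0.35 rad (angle between block_center's own z axis and vertical above 0.35 rad).
It fails at once if the round sensor is moved by more than 20 mm (distance of sensor from where it was at the start of the episode above 0.02 m).
It fails at once if the tape roll is moved by more than 20 mm (distance of tape from where it was at the start of the episode above 0.02 m).
It fails at once if the black loupe is moved by more than 20 mm (distance of loupe from where it was at the start of the episode above 0.02 m).
It also fails if it takes over 64 s, if anything falls off the work surface, if the arm or the gripper's body presses on something with over 40 N, if the wrist force passes 120 N, or if a joint passes its speed limit or range.

## Working session

There is one attempt and no reset: what is moved stays moved. The work goes in short steps, Python scripts to look and compute and a tool call to move; the robot and the scene stay as the last step left them, time stands still between calls to the robot, and variables do not carry over. Pictures are saved under pics/ and viewed, and the job is handed in when it is done.

Besides the shell and the picture viewer there is one more tool, called after "Call:" by a JSON object that holds its "method" and its "body", one argument or row to a line. servo_tool: Moves the arm, as the interface text tells. Shift numbers are shares of 4 cm and turn numbers shares of 360 degrees, none past 1 either way. Its arguments: {"type":"object","properties":{"deltas":{"type":"string"},"force":{"type":"number"}},"required":["deltas"]}

```bash
ls; mkdir -p pics; python3 - <<'E'
from cell import ctrl
import cv2,numpy as np
s=ctrl.read_state();print(s)
for n in ["scene","side","wrist"]:
    im=ctrl.grab_frame(n);cv2.imwrite(f"pics/{n}0.png",im[:,:,::-1])
    p=ctrl.camera_params(n);print(n,p)
    for t in ["fixture","block_center","nut_axis","wing_a","wing_b","keeper","end_stop","sensor","tape","loupe"]:
        try:
            print(t,[(np.round(d["point"]).tolist(),round(d["p"],2)) for d in ctrl.recognise(n,t)][:4])
        except Exception as e: print(t,e)
print(ctrl.read_state()["time"])
E
```

```text
pics
{'time': 0.0, 'q': array([ 1.06952015e+00,  3.07589222e-01,  1.50768119e+00, -2.76645070e-05,
        1.32838449e+00, -7.34990745e-02]), 'joint_vel': array([ 0.00257966, -0.00010039, -0.00090751,  0.00058689,  0.0004307 ,
       -0.00123421]), 'effort': array([ 1.63299042e-03, -4.57565832e+01, -2.51912141e+01, -8.13668476e-05,
        1.31507800e-02, -3.04590299e-05]), 'tool_pos': array([0.23823325, 0.52255959, 0.2303688 ]), 'tool_rot': array([ 2.64149254,  1.69875746, -0.00282485]), 'contact_force': array([-0.22915131,  0.04785083, -0.06885401]), 'torque': array([-0.02165269, -0.01609526,  0.01415049]), 'width': 0.08522411669662497}
scene {'K': array([[454.40738645,   0.        , 281.60932173],
       [  0.        , 454.40738645, 213.08270411],
       [  0.        ,   0.        ,   1.        ]]), 'rvec': array([ 1.15459415, -2.27711502,  1.07774436]), 'tvec': array([0.2722304 , 0.40120661, 0.51528385])}
fixture [([310.0, 239.0], 0.73)]
block_center [([273.0, 298.0], 0.63), ([305.0, 254.0], 0.61), ([372.0, 278.0], 0.47)]
nut_axis [([314.0, 216.0], 0.45)]
wing_a [([308.0, 216.0],
[... 500 characters left out ...]
], 0.62)]
block_center [([243.0, 235.0], 0.65), ([222.0, 213.0], 0.65)]
nut_axis []
wing_a [([225.0, 237.0], 0.73)]
wing_b [([225.0, 237.0], 0.73)]
keeper [([226.0, 241.0], 0.63)]
end_stop [([224.0, 236.0], 0.64)]
sensor [([268.0, 212.0], 0.64), ([245.0, 232.0], 0.35)]
tape []
loupe [([226.0, 235.0], 0.29)]
wrist {'K': array([[310.55214326,   0.        , 281.33182987],
       [  0.        , 310.55214326, 207.98231006],
       [  0.        ,   0.        ,   1.        ]]), 'rvec': array([-2.42135012, -1.55707632, -0.2355799 ]), 'tvec': array([-0.57511676, -0.03834533,  0.38143842])}
fixture []
block_center []
nut_axis []
wing_a []
wing_b []
keeper []
end_stop []
sensor []
tape []
loupe []
1.65
```

View pics.

View pics/scene0.png

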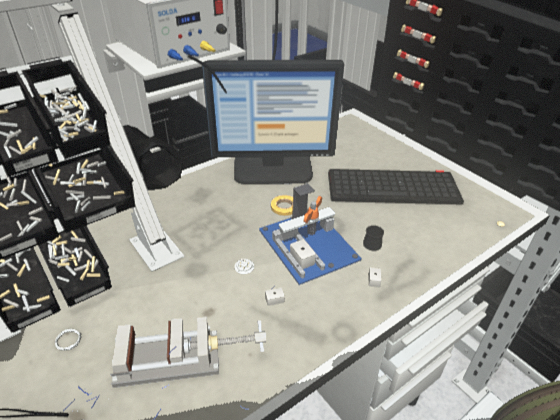

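View pics/side0.png

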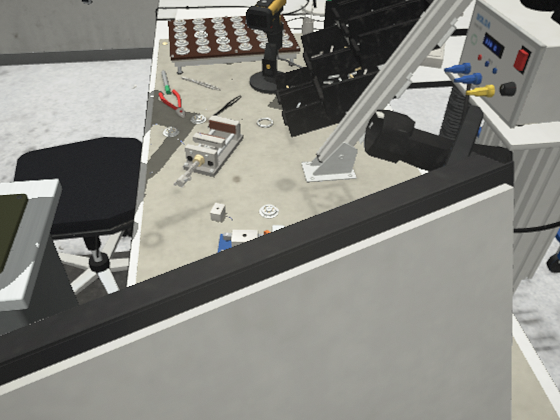

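```bash
python3 - <<'E'
import cv2
a=cv2.imread("pics/scene0.png")[170:340,200:420]
cv2.imwrite("pics/scene0c.png",cv2.resize(a,None,fx=3.5,fy=3.5,interpolation=cv2.INTER_CUBIC))
a=cv2.imread("pics/side0.png")[160:310,150:330]
cv2.imwrite("pics/side0c.png",cv2.resize(a,None,fx=4,fy=4,interpolation=cv2.INTER_CUBIC))
E
```

```text
(no output)
```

View pics/scene0c.png

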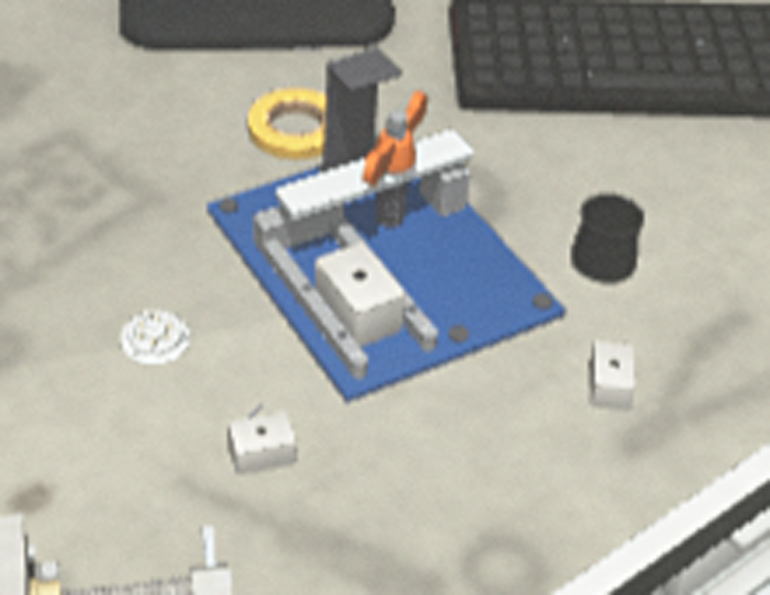

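View pics/side0c.png

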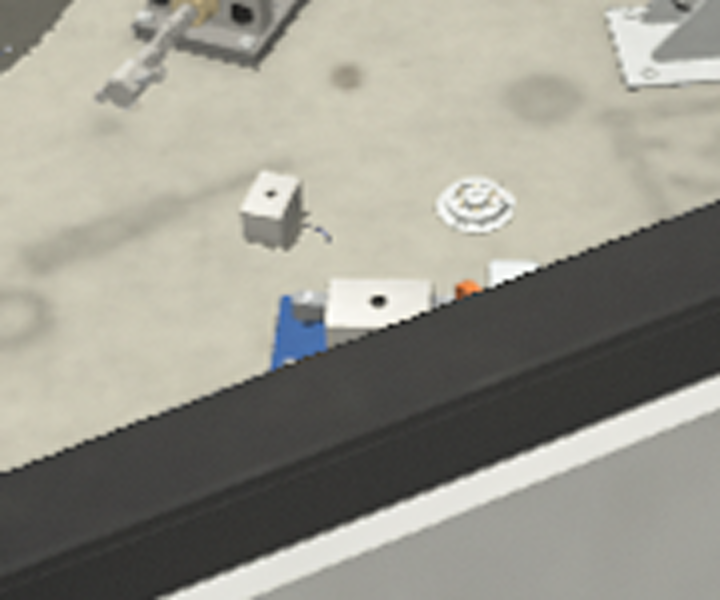

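```bash
cat > h.py <<'E'
from cell import ctrl
import numpy as np,cv2
from scipy.optimize import least_squares
from scipy.spatial.transform import Rotation as R
def proj(P,c):
    return cv2.projectPoints(np.asarray(P,float).reshape(-1,1,3),c["rvec"],c["tvec"],c["K"],None)[0].reshape(-1,2)
def ray(uv,c,z):
    Rm=cv2.Rodrigues(c["rvec"])[0];C=-Rm.T@c["tvec"]
    d=Rm.T@np.linalg.inv(c["K"])@np.array([uv[0],uv[1],1.]);t=(z-C[2])/d[2];return C+t*d
def fw(P,f):
    P=np.asarray(P,float).reshape(-1,3);c,s=np.cos(f[2]),np.sin(f[2])
    return np.c_[f[0]+c*P[:,0]-s*P[:,1],f[1]+s*P[:,0]+c*P[:,1],P[:,2]]
def fit(P,uv,c,f0):
    r=least_squares(lambda f:(proj(fw(P,f),c)-uv).ravel(),f0,loss="soft_l1");return r.x,(r.fun.reshape(-1,2))
E
python3 - <<'E'
from h import *
c=ctrl.camera_params("scene")
S=lambda a:np.array(a)/3.5+[200,170]
for p in ([208,210],[347,398],[565,312]): print(ray(S(p),c,.008))
P=np.array([[80,35,8],[-90,35,8],[-90,-105,8],[18,-55,86]])/1e3
uv=S([[208,210],[347,398],[565,312],[398,116]])
a=ray(uv[0],c,.008);b=ray(uv[1],c,.008);th=np.arctan2(*(a-b)[[1,0]])
f,r=fit(P,uv,c,[b[0],b[1],th]);print(f,r)
h=ray(S([360,275]),c,.039);d=h[:2]-f[:2];cs,sn=np.cos(f[2]),np.sin(f[2])
print("block fx",cs*d[0]+sn*d[1],-sn*d[0]+cs*d[1])
for n,p,z in (("wingtip far",[423,97],.078),("near",[370,178],.07),("sensor",[155,335],.006),("loupe",[608,245],.02),("tape",[295,122],.006)):
    w=ray(S(p),c,z);d=w[:2]-f[:2];print(n,w,"fix",cs*d[0]+sn*d[1],-sn*d[0]+cs*d[1])
print("nut world",fw([.018,-.055,.08],f), "C",-cv2.Rodrigues(c["rvec"])[0].T@c["tvec"])
w=ctrl.camera_params("wrist");s=ctrl.read_state();Rm=cv2.Rodrigues(w["rvec"])[0];print("wcam",-Rm.T@w["tvec"],"axes",Rm,s["tool_pos"],R.from_rotvec(s["tool_rot"]).as_matrix())
T=R.from_rotvec(s["tool_rot"]).as_matrix();print("cam in tool",T.T@(-Rm.T@w["tvec"]-s["tool_pos"]),T.T@Rm.T)
E
```

```text
[ 0.63661801 -0.07722569  0.008     ]
[ 0.47450251 -0.05316596  0.008     ]
[ 0.45307889 -0.1891597   0.008     ]
[ 0.55730006 -0.10087551 -0.15457014] [[-0.85198233 -1.60726651]
 [-0.06184463  0.43054168]
 [ 0.91972073 -0.08685814]
 [-0.00239127  0.25997126]]
block fx -0.04007443320145756 8.691782407993162e-05
wingtip far [ 0.57979234 -0.18812569  0.078     ] fix 0.035656748322340406 -0.08274716058601954
near [ 0.54934348 -0.12511434  0.07      ] fix -0.004130025517944249 -0.025174807979170957
sensor [0.57187725 0.00202909 0.006     ] fix -0.0014393244608280082 0.10392198393278282
loupe [ 0.46937377 -0.23671814  0.02      ] fix -0.06596431709279299 -0.14775980868348546
tape [ 0.6749201  -0.17000256  0.006     ] fix 0.12686022536959823 -0.05019466453759233
nut world [[ 0.56661792 -0.15799099  0.08      ]] C [0.05682469 0.30945508 0.63372083]
wcam [0.16914086 0.55516037 0.37538144] axes [[ 4.14963940e-01  9.09837734e-01 -4.74621730e-04]
 [ 8.68979591e-01 -3.96174450e-01  2.96513533e-01]
 [ 2.69591168e-01 -1.23454861e-01 -9.55028533e-01]] [0.23858577 0.52318983 0.23129939] [[ 4.14841397e-01  9.09893739e-01  1.54758740e-05]
 [ 9.09893739e-01 -4.14841397e-01  8.20543975e-06]
 [ 1.38861114e-05  1.06774447e-05 -1.00000000e+00]]
cam in tool [ 0.00028318 -0.07644865 -0.14408286] [[ 9.99999872e-01  1.61737653e-05 -5.06489621e-04]
 [ 1.34729403e-04  9.55031817e-01  2.96503305e-01]
 [ 4.88509278e-04 -2.96503335e-01  9.55031692e-01]]
```

```bash
python3 - <<'E'
from h import *
c=ctrl.camera_params("scene")
for n,p in (("polebase",(158,250)),("vise",(165,365)),("vise r",(265,340)),("ring",(67,340)),("monitor base",(272,172)),("bin low",(85,300)),("bin",(20,330)),("kbd",(335,195))): print(n,ray(p,c,0))
# vertical pole test
b=ray((140,200),c,0)
s=ctrl.camera_params("side");print("side C",-cv2.Rodrigues(s["rvec"])[0].T@s["tvec"])
print([ray(p,s,0) for p in ((328,175),(310,110),(330,240))])
# pole: triangulate upper points: scene (65,20)-(150,235); side (440,30)-(320,160)
E
```

```text
polebase [0.71193751 0.11379235 0.        ]
vise [0.47154831 0.21357022 0.        ]
vise r [0.41761784 0.06242598 0.        ]
ring [0.60595111 0.32138506 0.        ]
monitor base [ 0.80079896 -0.22714027  0.        ]
bin low [0.67089039 0.27086667 0.        ]
bin [0.67064507 0.3775734  0.        ]
kbd [ 0.64204808 -0.29107033  0.        ]
side C [ 0.48376285 -0.71758989  0.65682719]
[array([0.71492696, 0.10167394, 0.        ]), array([0.72557163, 0.36934747, 0.        ]), array([ 0.67773303, -0.08998121,  0.        ])]
```

Call:
{"method": "servo_tool", "body": {
  "deltas": "-0.66 0.7 0 0 0 0 -1;-0.66 0.7 0 0 0 0 -1;-0.66 0.7 0 0 0 0 -1;-0.66 0.7 0 0 0 0 -1;-0.66 0.7 0 0 0 0 -1;-0.66 0.7 0 0 0 0 -1;-0.66 0.7 0 0 0 0 -1;-0.66 0.7 0 0 0 0 -1",
  "force": 40
}}

```text
time: 2.45
tool_pos: [0.3585, 0.2348, 0.2309]
tool_rot: [-2.632, -1.711, -0.009]
contact_force: [0.3, -0.5, 0.2]
width: -0.0001
```

Call:
{"method": "servo_tool", "body": {
  "deltas": "-0.78 0.82 0 0 0 0 -1;-0.78 0.82 0 0 0 0 -1;-0.78 0.82 0 0 0 0 -1;-0.78 0.82 0 0 0 0 -1;-0.78 0.82 0 0 0 0 -1;-0.6 0.65 0 0 0 -0.015 -1;-0.4 0.5 0 0 0 -0.015 -1;0 0 0 0 0 -0.015 -1"
}}

```text
time: 3.25
tool_pos: [0.4796, -0.0446, 0.2326]
tool_rot: [2.357, 2.068, 0.02]
contact_force: [0.2, 0.4, -0.3]
width: 0.0002
```

```bash
cat > look.py <<'E'
from h import *
import sys
n=sys.argv[2] if len(sys.argv)>2 else "wrist"
s=ctrl.read_state();c=ctrl.camera_params(n)
im=ctrl.grab_frame(n);cv2.imwrite(f"pics/{sys.argv[1]}.png",im[:,:,::-1])
np.savez(f"{sys.argv[1]}.npz",K=c["K"],rvec=c["rvec"],tvec=c["tvec"])
T=R.from_rotvec(s["tool_rot"]).as_matrix();print(s["time"],s["tool_pos"],"\n",T.round(3),s["contact_force"],s["q"].round(2))
E
python3 look.py w1
```

```text
3.25 [ 0.47961148 -0.0445816   0.23260955] 
 [[ 0.13   0.991  0.013]
 [ 0.991 -0.13   0.004]
 [ 0.006  0.013 -1.   ]] [ 0.16469609  0.36632675 -0.26845501] [-0.19  0.17  1.7   0.01  1.26 -1.63]
```

View pics/w1.png

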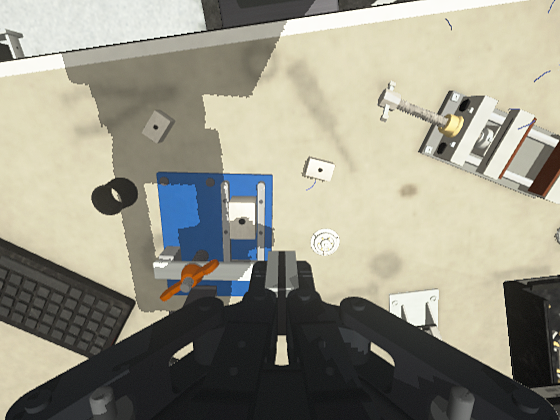

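Call:
{"method": "servo_tool", "body": {
  "deltas": "-1 -0.1 0.4 0 0 0 -1;-0.95 -0.1 0.4 0 0 0 -1;0 0 0.2 0 0 0 -1;0 0 0 0 0 0 -1"
}}

```text
time: 3.7
tool_pos: [0.462, -0.1205, 0.1915]
tool_rot: [2.357, 2.068, 0.024]
contact_force: [-0.3, -0.6, -0.8]
width: 0.0
```

```bash
python3 look.py w2; python3 - <<'E'
import cv2
a=cv2.imread("pics/w2.png")[100:320,150:430]
cv2.imwrite("pics/w2c.png",cv2.resize(a,None,fx=2.7,fy=2.7,interpolation=cv2.INTER_CUBIC))
E
```

```text
3.7 [ 0.46200612 -0.12047344  0.1915018 ] 
 [[ 0.13   0.991  0.015]
 [ 0.991 -0.13   0.006]
 [ 0.008  0.014 -1.   ]] [-0.28502331 -0.61617788 -0.77014958] [-0.35  0.2   1.77  0.01  1.16 -1.8 ]
```

View pics/w2.png

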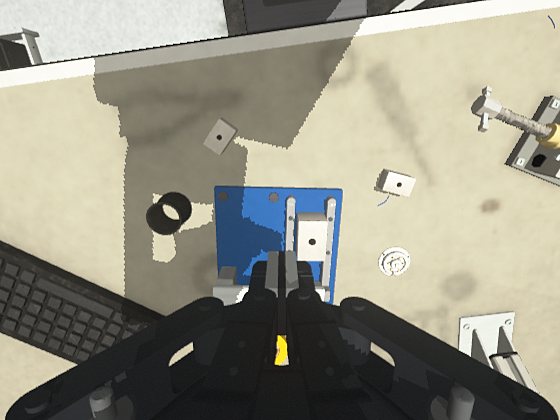

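View pics/w2c.png

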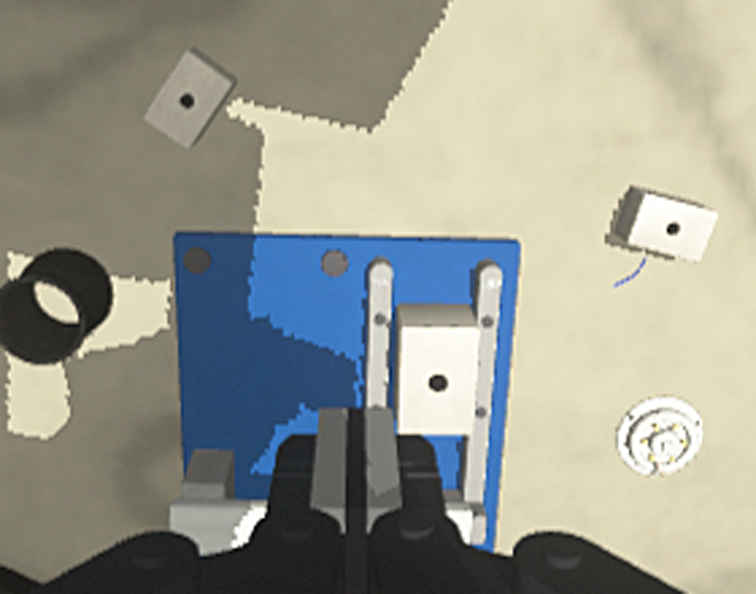

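```bash
python3 - <<'E'
from h import *
def L(n): z=np.load(n+".npz");return {k:z[k] for k in z}
a,b=L("w1"),L("w2");sc=ctrl.camera_params("scene")
S=lambda p:np.array(p)/2.7+[150,100]
ax=np.array([[-90,-105,8],[-90,35,8]])/1e3
ub=S([[174.5,233.5],[519,241]])
ua=np.array([[158,172],[272,173.]])
f0=[.5573,-.1009,-.1546]
for c,u in((a,ua),(b,ub)): print(fit(ax,u,c,f0))
s=ctrl.read_state();T=R.from_rotvec(s["tool_rot"]).as_matrix();tp=s["tool_pos"]
for o in ([0,0,0],[.01,-.011,0],[-.01,-.011,0],[.015,-.011,0]): print(o,(proj(tp+T@np.array(o),b)[0]-[150,100])*2.7)
f=fit(ax,ub,b,f0)[0]
for n,p in (("rails mouth +-17, in at top",[[-83,17,19],[-83,-17,19],[0,17,19]]),("blk",[[-40,0,39],[-62.5,-15,39],[-62.5,15,39]])):
    print(n,(proj(fw(np.array(p)/1e3,f),b)-[150,100])*2.7)
for c,u in((a,(241,221)),(b,S((437,382)))):
    w=ray(u,c,.039)[:2]-f[:2];cs,sn=np.cos(f[2]),np.sin(f[2]);print("blk",cs*w[0]+sn*w[1],-sn*w[0]+cs*w[1])
E
```

```text
(array([ 0.55981955, -0.09909251, -0.13947848]), array([[-1.46334399e+00,  9.66551081e-02],
       [ 1.48674139e+00,  9.63436196e-04]]))
(array([ 0.56134796, -0.10160464, -0.15474225]), array([[-0.82707703,  0.02826739],
       [ 0.84004768,  0.05702866]]))
[0, 0, 0] [352.79298998 452.46211586]
[0.01, -0.011, 0] [406.2266101  399.46686951]
[-0.01, -0.011, 0] [299.13369489 399.60734661]
[0.015, -0.011, 0] [433.00015692 399.43174981]
rails mouth +-17, in at top [[479.48267093 264.55402227]
 [392.85110152 262.70952403]
 [465.66853604 453.14358763]]
blk [[435.31447672 385.405919  ]
 [398.76442837 329.8970455 ]
 [478.26652554 331.49751153]]
blk -0.041687781792455 -0.00023337184112707209
blk -0.04144166079182183 0.0005710896835968799
```

Call:
{"method": "servo_tool", "body": {
  "deltas": "0.85 0.3 0 0.0022 -0.0013 0.004 -1;0 0 0 0 0 0 -1;0 0 0 0 0 0 -1"
}}

```text
time: 4.05
tool_pos: [0.4801, -0.0851, 0.1942]
tool_rot: [2.384, 2.041, 0.002]
contact_force: [-1.1, 0.1, -0.3]
width: -0.0
```

```bash
cat > st.py <<'E'
from h import *
f=np.array([.560,-.101,-.1547])
s=ctrl.read_state();T=R.from_rotvec(s["tool_rot"]).as_matrix();w=s["tool_pos"][:2]-f[:2];cs,sn=np.cos(f[2]),np.sin(f[2])
fx,fy=cs*w[0]+sn*w[1],-sn*w[0]+cs*w[1]
print("t",s["time"],"fix mm",round(fx*1e3,1),round(fy*1e3,1),"z",round(s["tool_pos"][2]*1e3,1),"yaw err",np.arctan2(T[1,1],T[0,1])-f[2],"zax",T[:,2].round(4),"F",s["contact_force"].round(2))
E
python3 st.py
```

```text
t 4.05 fix mm -81.3 3.4 z 194.2 yaw err -0.0002514809458656342 zax [ 0.0031 -0.0013 -1.    ] F [-1.12  0.1  -0.26]
```

Call:
{"method": "servo_tool", "body": {
  "deltas": "-0.085 -0.06 0.5 0 0 0 -1;0 0 0.9 0 0 0 -1;0 0 0.9 0 0 0 -1;0 0 0.9 0 0 0 -1;0 0 0.7 0 0 0 -1;0 0 0 0 0 0 -1"
}}

```text
time: 4.65
tool_pos: [0.4836, -0.0872, 0.0397]
tool_rot: [2.369, 2.04, 0.016]
contact_force: [-0.4, -0.2, -0.6]
width: -0.0002
```

```bash
python3 st.py;python3 look.py w3
```

```text
t 4.65 fix mm -77.6 1.9 z 39.7 yaw err 0.005870435586761091 zax [ 0.0178 -0.005  -0.9998] F [-0.42 -0.16 -0.64]
4.65 [ 0.4836491  -0.08718063  0.03973914] 
 [[ 0.148  0.989  0.018]
 [ 0.989 -0.148 -0.005]
 [-0.002  0.018 -1.   ]] [-0.41711883 -0.15672913 -0.63634356] [-0.26  0.42  1.93 -0.    0.77 -1.69]
```

View pics/w3.png

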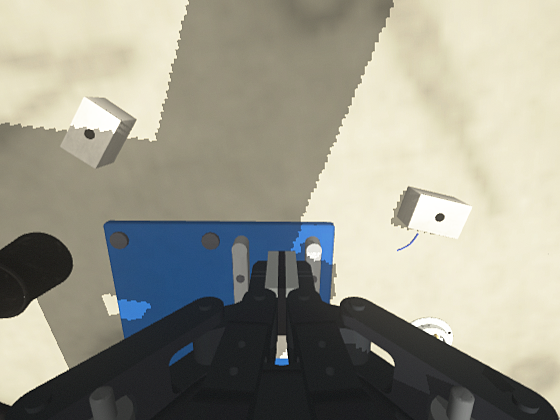

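Call:
{"method": "servo_tool", "body": {
  "deltas": "-0.03 -0.12 0 0.0028 0 0 -1;0 0 0.3 0 0 0 -1;0 0 0.1 0 0 0 -1"
}}

```text
time: 5.0
tool_pos: [0.4831, -0.0889, 0.0287]
tool_rot: [2.372, 2.044, 0.006]
contact_force: [0.6, -0.9, 0.1]
width: -0.0001
```

```bash
python3 st.py
```

```text
t 5.0 fix mm -77.8 0.2 z 28.7 yaw err 0.006360874433595398 zax [ 0.0099 -0.0051 -0.9999] F [ 0.64 -0.86  0.11]
```

Call:
{"method": "servo_tool", "body": {
  "deltas": "0 0 0.12 0.001 0 0.001 -1;0 0.1 0 0 0 0 -1;0 0.15 0 0 0 0 -1;0 0.15 0 0 0 0 -1;0 0.15 0 0 0 0 -1"
}}

```text
time: 5.5
tool_pos: [0.5045, -0.0921, 0.0244]
tool_rot: [2.385, 2.04, -0.003]
contact_force: [-1.3, 0.1, -0.3]
width: -0.0003
```

```bash
python3 st.py
```

```text
t 5.5 fix mm -56.2 0.2 z 24.4 yaw err -0.000631337122450587 zax [ 9.0e-04 -3.6e-03 -1.0e+00] F [-1.31  0.1  -0.31]
```

Moving well; 22 mm to go. I'll push slower near the stop.

Call:
{"method": "servo_tool", "body": {
  "deltas": "0 0.15 0 0 0 0 -1;0 0.12 0 0 0 0 -1;0 0.1 0 0 0 0 -1;0 0.05 0 0 0 0 -1"
}}

```text
time: 5.9
tool_pos: [0.5237, -0.0952, 0.0244]
tool_rot: [2.384, 2.04, -0.002]
contact_force: [-1.3, 1.1, 1.1]
width: 0.0001
```

```bash
python3 st.py
```

```text
t 5.9 fix mm -36.7 0.2 z 24.4 yaw err -0.0005038343213707441 zax [ 0.0014 -0.0038 -1.    ] F [-1.26  1.09  1.13]
```

Call:
{"method": "servo_tool", "body": {
  "deltas": "0 0.05 0 0 0 0 -1;0 0.05 0 0 0 0 -1;0 0.05 0 0 0 0 -1"
}}

```text
time: 6.2
tool_pos: [0.5287, -0.0959, 0.0243]
tool_rot: [2.386, 2.042, -0.005]
contact_force: [-5.3, 0.7, 2.2]
width: 0.0
```

```bash
python3 st.py
```

```text
t 6.2 fix mm -31.7 0.2 z 24.3 yaw err -0.00040894021743789755 zax [-0.0013 -0.0033 -1.    ] F [-5.3   0.74  2.2 ]
```

Call:
{"method": "servo_tool", "body": {
  "deltas": "0 0.06 0 0 0 0 -1;0 0.08 0 0 0 0 -1;0 0 0 0 0 0 -1"
}}

```text
time: 6.5
tool_pos: [0.5285, -0.0957, 0.0237]
tool_rot: [-2.381, -2.039, 0.016]
contact_force: [-0.5, 0.9, 0.7]
width: -0.0001
```

```bash
python3 st.py
```

```text
t 6.5 fix mm -32.0 0.4 z 23.7 yaw err -4.029950246847713e-05 zax [-0.0122 -0.0013 -0.9999] F [-0.51  0.92  0.67]
```

Call:
{"method": "servo_tool", "body": {
  "deltas": "0 -0.3 0 -0.002 0 0 -1;0 -0.4 -0.3 0 0 0 -1;0 -0.5 -0.9 0 0 0 -1;-0.4 -0.5 -0.9 0 0 0 -1;-0.5 -0.5 -0.9 0 0 0 -1;-0.5 -0.3 -0.9 0 0 0 -1;0 0 -0.5 0 0 0 -1;0 0 0 0 0 0 -1"
}}

```text
time: 7.3
tool_pos: [0.4269, -0.1391, 0.2074]
tool_rot: [2.368, 2.029, 0.016]
contact_force: [0.7, -0.2, 0.4]
width: 0.0003
```

```bash
sed -i 's/.560,-.101,/.5613,-.1014,/' st.py; python3 st.py;python3 look.py w4;python3 look.py s4 scene; python3 - <<'E'
import cv2
a=cv2.imread("pics/w4.png")[140:320,170:390]
cv2.imwrite("pics/w4c.png",cv2.resize(a,None,fx=3.3,fy=3.3,interpolation=cv2.INTER_CUBIC))
a=cv2.imread("pics/s4.png")[170:300,230:400]
cv2.imwrite("pics/s4c.png",cv2.resize(a,None,fx=4.5,fy=4.5,interpolation=cv2.INTER_CUBIC))
E
```

```text
t 7.3 fix mm -127.0 -58.0 z 207.4 yaw err 0.0010348640786169983 zax [ 0.0228 -0.0112 -0.9997] F [ 0.66 -0.19  0.41]
7.3 [ 0.42691783 -0.13914078  0.20738315] 
 [[ 0.153  0.988  0.023]
 [ 0.988 -0.153 -0.011]
 [-0.008  0.024 -1.   ]] [ 0.66328417 -0.19211103  0.40825657] [-0.41  0.14  1.81 -0.    1.17 -1.82]
7.35 [ 0.42629438 -0.13884077  0.20613975] 
 [[ 0.153  0.988  0.021]
 [ 0.988 -0.153 -0.011]
 [-0.007  0.022 -1.   ]] [ 0.16046904  0.41336245 -0.24599189] [-0.41  0.14  1.81 -0.    1.17 -1.82]
```

View pics/w4c.png

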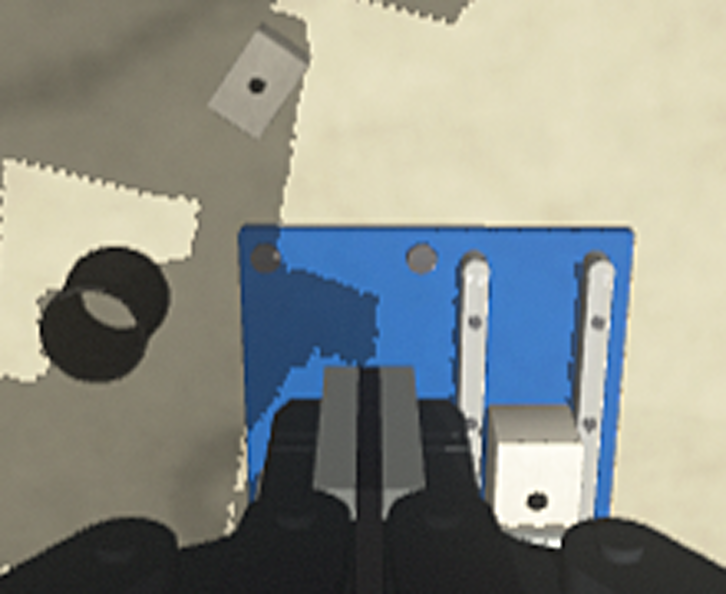

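View pics/s4c.png

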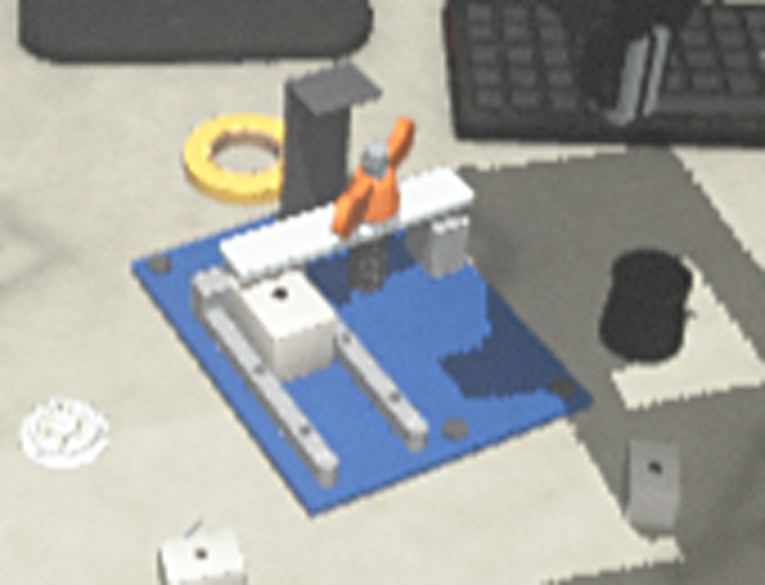

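```bash
python3 - <<'E'
from h import *
def L(n): z=np.load(n+".npz");return {k:z[k] for k in z}
b=L("w4");sc=L("s4")
S=lambda p:np.array(p)/3.3+[170,140]
Q=lambda p:np.array(p)/4.5+[230,170]
ax=np.array([[-90,-105,8],[-90,35,8]])/1e3
print(fit(ax,S([[240,229],[634,230]]),b,[.56,-.101,-.155]))
P=np.array([[80,35,8],[-90,35,8],[-90,-105,8],[18,-55,86],[22.5,-17,8]])/1e3
g,r=fit(P[:4],Q([[133,265],[313,514],[591,403],[376,152]]),sc,[.56,-.101,-.155]);print("scene",g,r)
for nm,f in (("c",np.array([.5613,-.1014,-.1547])),("g",g)):
  cs,sn=np.cos(f[2]),np.sin(f[2])
  def F(p): w=p[:2]-f[:2];return np.round(1e3*np.array([cs*w[0]+sn*w[1],-sn*w[0]+cs*w[1]]),1)
  print(nm,"blk w4",F(ray(S((537,501)),b,.039)),"scene",F(ray(Q((280,294)),sc,.039)))
  print("wing far",F(ray(Q((404,128)),sc,.076)),"near",F(ray(Q((342,228)),sc,.067)))
  # predict wing outline for angles
  for a in (-50,-57,-64):
    a=np.radians(a);d=np.array([np.cos(a),np.sin(a)])
    pts=[[18+40*s*d[0],-55+40*s*d[1],70] for s in (1,-1)]+[[18+30*s*d[0],-55+30*s*d[1],79] for s in (1,-1)]
    print(np.degrees(a),((proj(fw(np.array(pts)/1e3,f),sc)-[230,170])*4.5).round().tolist())
E
```

```text
(array([ 0.56160506, -0.10117078, -0.15408472]), array([[-0.5685223 ,  0.02098721],
       [ 0.56390869,  0.04357211]]))
scene [ 0.55656033 -0.10053637 -0.15537753] [[-0.8895165  -0.25595245]
 [-0.41067861  0.26084038]
 [ 1.1541459  -0.1612779 ]
 [ 0.28439737 -0.10662484]]
c blk w4 [0.3 0.7] scene [-3.1  0.1]
wing far [ 32.7 -81.1] near [ -5.  -27.9]
-50.0 [[399.0, 122.0], [338.0, 229.0], [393.0, 119.0], [347.0, 199.0]]
-57.00000000000001 [[409.0, 125.0], [328.0, 225.0], [401.0, 121.0], [339.0, 196.0]]
-64.0 [[418.0, 129.0], [318.0, 221.0], [408.0, 124.0], [332.0, 193.0]]
g blk w4 [5.1 0.6] scene [1.7 0. ]
wing far [ 37.6 -81.2] near [ -0.1 -28. ]
-50.0 [[404.0, 128.0], [344.0, 236.0], [399.0, 125.0], [353.0, 205.0]]
-57.00000000000001 [[414.0, 131.0], [333.0, 232.0], [406.0, 127.0], [345.0, 203.0]]
-64.0 [[424.0, 135.0], [323.0, 228.0], [413.0, 130.0], [337.0, 200.0]]
```

```bash
cat > plan.py <<'E'
from h import *
f=np.array([.5614,-.1013,-.1545])
def plan(pts):
    s=ctrl.read_state();T=R.from_rotvec(s["tool_rot"]).as_matrix();p=s["tool_pos"]
    Tt=np.array([[-np.sin(f[2]),np.cos(f[2]),0],[np.cos(f[2]),np.sin(f[2]),0],[0,0,-1]]).T
    rv=R.from_matrix(T.T@Tt).as_rotvec()/(2*np.pi)
    w=p[:2]-f[:2];cs,sn=np.cos(f[2]),np.sin(f[2]);fx=np.array([cs*w[0]+sn*w[1],-sn*w[0]+cs*w[1],p[2]])*1e3
    a=fx-[18,-55,0];print("t",round(s["time"],2),"fix",fx.round(1),"rho",np.hypot(a[0],a[1]).round(1),"th",np.degrees(np.arctan2(a[1],a[0])).round(1),"F",s["contact_force"].round(1),"rot",rv.round(4))
    for q in pts:
        q=np.array(q,float);d=q-fx;print(q.round(1),"->",(np.array([d[1],d[0],-d[2]])/40).round(2));fx=q
def arc(t0,t1,n,z,rho=33): return [[18+rho*np.cos(np.radians(t)),-55+rho*np.sin(np.radians(t)),z] for t in np.linspace(t0,t1,n)]
E
python3 - <<'E'
from plan import *
plan([[-14,-46.5,207],[-14,-46.5,110],[-14,-46.5,64]]+arc(150,75,6,64))
E
```

```text
t 7.4 fix [-128.9  -57.2  204.5] rho 146.9 th -179.1 F [-1.2 -0.3 -0.8] rot [0.0029 0.001  0.0003]
[-14.  -46.5 207. ] -> [ 0.27  2.87 -0.06]
[-14.  -46.5 110. ] -> [0.   0.   2.42]
[-14.  -46.5  64. ] -> [0.   0.   1.15]
[-10.6 -38.5  64. ] -> [ 0.2   0.09 -0.  ]
[ -5.3 -31.7  64. ] -> [ 0.17  0.13 -0.  ]
[  1.5 -26.4  64. ] -> [ 0.13  0.17 -0.  ]
[  9.5 -23.1  64. ] -> [ 0.08  0.2  -0.  ]
[ 18. -22.  64.] -> [ 0.03  0.21 -0.  ]
[ 26.5 -23.1  64. ] -> [-0.03  0.21 -0.  ]
```

Call:
{"method": "servo_tool", "body": {
  "deltas": "0.09 0.9 0 0.003 0.001 0 -1;0.09 0.9 0.4 0 0 0 -1;0.09 0.9 0.6 0 0 0 -1;0 0.1 0.8 0 0 0 -1;0 0 0.4 0 0 0 -1;0 0 0.2 0 0 0 -1;0 0 0 0 0 0 -1"
}}

```text
time: 8.1
tool_pos: [0.5387, -0.1396, 0.0923]
tool_rot: [-2.37, -2.041, 0.011]
contact_force: [-0.8, 0.3, -0.1]
width: -0.0002
```

```bash
python3 - <<'E'
from plan import *
plan([[-14,-46.5,110],[-14,-46.5,64]])
E
python3 look.py s5 scene
```

```text
t 8.1 fix [-16.6 -41.4  92.3] rho 37.2 th 158.5 F [-0.8  0.3 -0.1] rot [-0.0023 -0.0006  0.0009]
[-14.  -46.5 110. ] -> [-0.13  0.06 -0.44]
[-14.  -46.5  64. ] -> [0.   0.   1.15]
8.1 [ 0.53867452 -0.1396118   0.09228918] 
 [[ 0.148  0.989 -0.014]
 [ 0.989 -0.148  0.006]
 [ 0.004 -0.015 -1.   ]] [-0.7913071   0.28428588 -0.05612164] [-0.33  0.43  1.71  0.    1.02 -1.75]
```

View pics/s5.png

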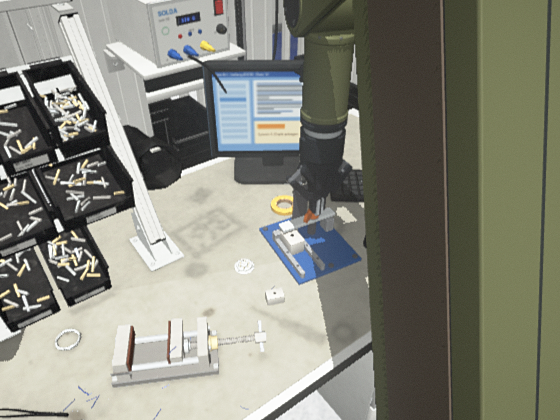

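Call:
{"method": "servo_tool", "body": {
  "deltas": "-0.14 0.07 0.3 -0.002 0 0.001 -1;0 0 0.35 0 0 0 -1;0 0 0.1 0 0 0 -1"
}}

```text
time: 8.45
tool_pos: [0.5424, -0.146, 0.0646]
tool_rot: [2.386, 2.042, 0.007]
contact_force: [0.0, -0.1, 0.9]
width: -0.0
```

```bash
python3 - <<'E'
from plan import *
plan(arc(150,75,6,64))
E
```

```text
t 8.45 fix [-11.9 -47.   64.6] rho 30.9 th 165.1 F [ 0.  -0.1  0.9] rot [ 0.0007 -0.0004 -0.0001]
[-10.6 -38.5  64. ] -> [0.21 0.03 0.01]
[ -5.3 -31.7  64. ] -> [ 0.17  0.13 -0.  ]
[  1.5 -26.4  64. ] -> [ 0.13  0.17 -0.  ]
[  9.5 -23.1  64. ] -> [ 0.08  0.2  -0.  ]
[ 18. -22.  64.] -> [ 0.03  0.21 -0.  ]
[ 26.5 -23.1  64. ] -> [-0.03  0.21 -0.  ]
```

Call:
{"method": "servo_tool", "body": {
  "deltas": "0.22 0.01 0 0 0 0 -1;0.18 0.13 0 0 0 0 -1;0.14 0.17 0 0 0 0 -1"
}}

```text
time: 8.75
tool_pos: [0.5574, -0.126, 0.0665]
tool_rot: [2.387, 2.04, 0.006]
contact_force: [-1.4, -0.8, -0.3]
width: -0.0004
```

```bash
python3 - <<'E'
from plan import *
plan(arc(105,75,3,64))
E
```

```text
t 8.75 fix [ -0.1 -25.   66.5] rho 35.0 th 121.1 F [-1.4 -0.8 -0.3] rot [ 0.0006 -0.0003 -0.0003]
[  9.5 -23.1  64. ] -> [0.05 0.24 0.06]
[ 18. -22.  64.] -> [ 0.03  0.21 -0.  ]
[ 26.5 -23.1  64. ] -> [-0.03  0.21 -0.  ]
```

Call:
{"method": "servo_tool", "body": {
  "deltas": "0.03 0.24 0.06 0 0 0 -1;0.03 0.21 0.02 0 0 0 -1;-0.03 0.21 0.02 0 0 0 -1;0 0 0 0 0 0 -1"
}}

```text
time: 9.15
tool_pos: [0.5883, -0.1272, 0.0639]
tool_rot: [2.383, 2.042, 0.009]
contact_force: [-0.1, 0.6, 0.5]
width: -0.0001
```

```bash
python3 - <<'E'
from plan import *
plan([])
E
python3 look.py s6 scene; python3 - <<'E'
import cv2
a=cv2.imread("pics/s6.png")[170:300,230:400]
cv2.imwrite("pics/s6c.png",cv2.resize(a,None,fx=4.5,fy=4.5,interpolation=cv2.INTER_CUBIC))
E
```

```text
t 9.15 fix [ 30.6 -21.4  63.9] rho 35.8 th 69.5 F [-0.1  0.6  0.5] rot [ 0.001  -0.0003  0.0001]
9.15 [ 0.58830327 -0.12718045  0.06387918] 
 [[ 0.153  0.988  0.007]
 [ 0.988 -0.153  0.001]
 [ 0.002  0.006 -1.   ]] [-0.06241947  0.58209053  0.53450478] [-0.28  0.51  1.66  0.    0.97 -1.7 ]
```

View pics/s6c.png

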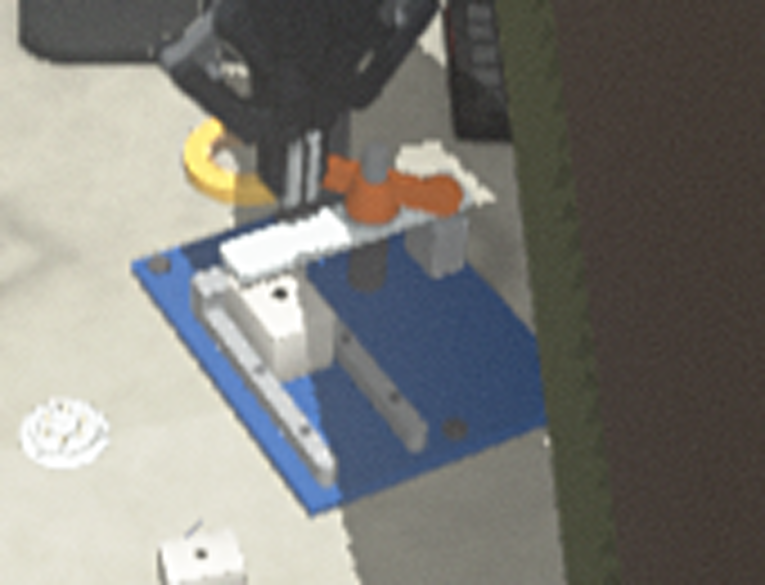

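Call:
{"method": "servo_tool", "body": {
  "deltas": "0.2 -0.1 0 0.001 0 0 -1;0 -0.1 -0.4 0 0 0 -1;0 -0.1 -0.7 0 0 0 -1;-0.5 0 -0.1 0 0 0 -1;-0.8 0 0 0 0 0 -1;-0.6 0 0 0 0 0 -1;0 0 0 0 0 0 -1"
}}

```text
time: 9.9
tool_pos: [0.5653, -0.193, 0.1201]
tool_rot: [2.379, 2.045, 0.007]
contact_force: [1.3, -0.2, 0.3]
width: 0.0
```

```bash
python3 - <<'E'
from plan import *
plan([[18,-90,105],[18,-90,62]])
c=ctrl.camera_params("scene");ctrl
g=np.array([.5566,-.1005,-.1554])
for a in (-125,-132,-138,-145):
    a=np.radians(a);d=np.array([np.cos(a),np.sin(a)])
    print(np.degrees(a),((proj(fw(np.array([[18+40*s*d[0],-55+40*s*d[1],69] for s in (1,-1)])/1e3,g),c)-[230,170])*4.5).round().tolist())
E
```

```text
t 9.9 fix [ 18.  -90.  120.1] rho 35.0 th -90.0 F [ 1.3 -0.2  0.3] rot [ 0.001  -0.0001  0.0006]
[ 18. -90. 105.] -> [0.   0.   0.38]
[ 18. -90.  62.] -> [0.   0.   1.08]
-125.00000000000001 [[467.0, 191.0], [283.0, 174.0]]
-132.0 [[466.0, 198.0], [285.0, 167.0]]
-138.0 [[464.0, 204.0], [288.0, 161.0]]
-145.0 [[460.0, 210.0], [292.0, 155.0]]
```

Call:
{"method": "servo_tool", "body": {
  "deltas": "0 0 0.7 0.001 0 0.0005 -1;0 0 0.6 0 0 0 -1;0 0 0.2 0 0 0 -1;0 0 0.05 0 0 0 -1"
}}

```text
time: 10.3
tool_pos: [0.5673, -0.1926, 0.0625]
tool_rot: [2.384, 2.037, 0.008]
contact_force: [0.1, 0.4, 0.2]
width: 0.0001
```

```bash
python3 - <<'E'
from plan import *
plan(arc(-105,-180,6,63))
E
```

```text
t 10.3 fix [ 19.9 -89.3  62.5] rho 34.4 th -86.8 F [0.1 0.4 0.2] rot [ 0.0013 -0.     -0.0003]
[  9.5 -86.9  63. ] -> [ 0.06 -0.26 -0.01]
[  1.5 -83.6  63. ] -> [ 0.08 -0.2  -0.  ]
[ -5.3 -78.3  63. ] -> [ 0.13 -0.17 -0.  ]
[-10.6 -71.5  63. ] -> [ 0.17 -0.13 -0.  ]
[-13.9 -63.5  63. ] -> [ 0.2  -0.08 -0.  ]
[-15. -55.  63.] -> [ 0.21 -0.03 -0.  ]
```

Call:
{"method": "servo_tool", "body": {
  "deltas": "0.05 -0.26 0 0.001 0 0 -1;0.08 -0.2 0.01 0 0 0 -1;0.13 -0.17 0.01 0 0 0 -1;0.17 -0.13 0.01 0 0 0 -1"
}}

```text
time: 10.7
tool_pos: [0.5416, -0.1707, 0.0645]
tool_rot: [2.381, 2.036, 0.007]
contact_force: [0.2, -1.0, 0.0]
width: 0.0003
```

```bash
python3 - <<'E'
from plan import *
plan(arc(-165,-270,8,62))
E
```

```text
t 10.7 fix [ -8.9 -71.6  64.5] rho 31.6 th -148.2 F [ 0.2 -1.   0. ] rot [ 0.0015  0.0004 -0.0003]
[-13.9 -63.5  62. ] -> [ 0.2  -0.12  0.06]
[-15. -55.  62.] -> [ 0.21 -0.03 -0.  ]
[-13.9 -46.5  62. ] -> [ 0.21  0.03 -0.  ]
[-10.6 -38.5  62. ] -> [ 0.2   0.08 -0.  ]
[ -5.3 -31.7  62. ] -> [ 0.17  0.13 -0.  ]
[  1.5 -26.4  62. ] -> [ 0.13  0.17 -0.  ]
[  9.5 -23.1  62. ] -> [ 0.08  0.2  -0.  ]
[ 18. -22.  62.] -> [ 0.03  0.21 -0.  ]
```

Call:
{"method": "servo_tool", "body": {
  "deltas": "0.2 -0.13 0.05 0.0015 0 0 -1;0.21 -0.04 0.01 0 0 0 -1;0.21 0.02 0.01 0 0 0 -1;0.2 0.08 0.01 0 0 0 -1"
}}

```text
time: 11.1
tool_pos: [0.541, -0.1345, 0.0618]
tool_rot: [-2.387, -2.041, 0.007]
contact_force: [0.2, -2.1, 0.1]
width: 0.0001
```

```bash
python3 - <<'E'
from plan import *
plan(arc(-225,-285,5,62))
E
```

```text
t 11.1 fix [-15.1 -35.9  61.8] rho 38.2 th 150.0 F [ 0.2 -2.1  0.1] rot [-0.0005  0.0005 -0.0003]
[ -5.3 -31.7  62. ] -> [ 0.11  0.24 -0.01]
[  1.5 -26.4  62. ] -> [ 0.13  0.17 -0.  ]
[  9.5 -23.1  62. ] -> [ 0.08  0.2  -0.  ]
[ 18. -22.  62.] -> [ 0.03  0.21 -0.  ]
[ 26.5 -23.1  62. ] -> [-0.03  0.21 -0.  ]
```

Call:
{"method": "servo_tool", "body": {
  "deltas": "0.07 0.24 0.01 0 0 0 -1;0.12 0.17 0.01 0 0 0 -1;0.07 0.2 0.01 0 0 0 -1;0.02 0.21 0.01 0 0 0 -1;-0.04 0.21 0.01 0 0 0 -1"
}}

```text
time: 11.6
tool_pos: [0.5843, -0.1275, 0.0578]
tool_rot: [-2.38, -2.039, 0.011]
contact_force: [-2.0, 0.3, 0.0]
width: 0.0002
```

```bash
python3 - <<'E'
from plan import *
plan([])
E
python3 look.py s7 scene; python3 - <<'E'
import cv2
a=cv2.imread("pics/s7.png")[170:300,230:400]
cv2.imwrite("pics/s7c.png",cv2.resize(a,None,fx=4.5,fy=4.5,interpolation=cv2.INTER_CUBIC))
E
```

```text
t 11.6 fix [ 26.6 -22.4  57.8] rho 33.8 th 75.2 F [-2.   0.3  0. ] rot [-0.0016  0.0001  0.0001]
11.6 [ 0.58428742 -0.12749872  0.05782349] 
 [[ 0.153  0.988 -0.01 ]
 [ 0.988 -0.153  0.001]
 [-0.001 -0.01  -1.   ]] [-2.00375206  0.29769112  0.02984446] [-0.28  0.52  1.66 -0.    0.98 -1.7 ]
```

View pics/s7c.png

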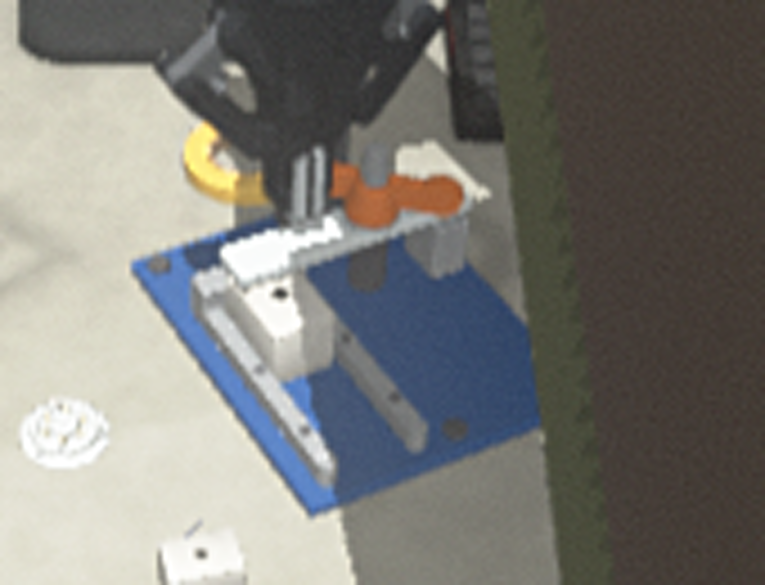

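Call:
{"method": "servo_tool", "body": {
  "deltas": "0.2 -0.1 -0.1 -0.0015 0 0 -1;0 -0.05 -0.5 0 0 0 -1;0 -0.05 -0.8 0 0 0 -1;-0.5 0 -0.1 0 0 0 -1;-0.8 0 0 0 0 0 -1;-0.6 0 0 0 0 0 -1;0 0 0 0 0 0 -1"
}}

```text
time: 12.35
tool_pos: [0.5715, -0.1944, 0.1229]
tool_rot: [2.376, 2.036, 0.014]
contact_force: [0.2, 0.6, 0.1]
width: -0.0001
```

```bash
python3 - <<'E'
from plan import *
plan([[19,-90,105],[19,-90,60]])
E
```

```text
t 12.35 fix [ 24.3 -90.5 122.9] rho 36.0 th -79.9 F [0.2 0.6 0.1] rot [0.0024 0.0002 0.0001]
[ 19. -90. 105.] -> [ 0.01 -0.13  0.45]
[ 19. -90.  60.] -> [0.   0.   1.12]
```

Call:
{"method": "servo_tool", "body": {
  "deltas": "0 -0.15 0.7 0.0024 0 0 -1;0 -0.03 0.6 0 0 0 -1;0 0 0.22 0 0 0 -1;0 0 0.08 0 0 0 -1"
}}

```text
time: 12.75
tool_pos: [0.5674, -0.1925, 0.0607]
tool_rot: [2.383, 2.035, 0.008]
contact_force: [0.3, 0.7, 0.5]
width: 0.0002
```

```bash
python3 - <<'E'
from plan import *
plan(arc(-105,-180,6,61))
E
```

```text
t 12.75 fix [ 20.  -89.2  60.7] rho 34.3 th -86.7 F [0.3 0.7 0.5] rot [ 0.0014  0.0002 -0.0004]
[  9.5 -86.9  61. ] -> [ 0.06 -0.26 -0.01]
[  1.5 -83.6  61. ] -> [ 0.08 -0.2  -0.  ]
[ -5.3 -78.3  61. ] -> [ 0.13 -0.17 -0.  ]
[-10.6 -71.5  61. ] -> [ 0.17 -0.13 -0.  ]
[-13.9 -63.5  61. ] -> [ 0.2  -0.08 -0.  ]
[-15. -55.  61.] -> [ 0.21 -0.03 -0.  ]
```

Call:
{"method": "servo_tool", "body": {
  "deltas": "0.05 -0.26 0 0.0014 0 0 -1;0.08 -0.2 0.01 0 0 0 -1;0.13 -0.17 0.02 0 0 0 -1;0.17 -0.13 0.02 0 0 0 -1"
}}

```text
time: 13.15
tool_pos: [0.5421, -0.1706, 0.0612]
tool_rot: [2.382, 2.035, 0.004]
contact_force: [0.9, -1.5, 0.2]
width: 0.0003
```

```bash
python3 - <<'E'
from plan import *
plan(arc(-165,-225,5,60))
E
```

```text
t 13.15 fix [ -8.4 -71.4  61.2] rho 31.1 th -148.1 F [ 0.9 -1.5  0.2] rot [ 0.0013  0.0005 -0.0004]
[-13.9 -63.5  60. ] -> [ 0.2  -0.14  0.03]
[-15. -55.  60.] -> [ 0.21 -0.03 -0.  ]
[-13.9 -46.5  60. ] -> [ 0.21  0.03 -0.  ]
[-10.6 -38.5  60. ] -> [ 0.2   0.08 -0.  ]
[ -5.3 -31.7  60. ] -> [ 0.17  0.13 -0.  ]
```

Call:
{"method": "servo_tool", "body": {
  "deltas": "0.2 -0.13 0.02 0.001 0 0 -1;0.21 -0.03 0 0 0 0 -1;0.2 0.05 0 0 0 0 -1;0.15 0.1 0 0 0 0 -1"
}}

```text
time: 13.55
tool_pos: [0.5434, -0.1369, 0.0611]
tool_rot: [2.387, 2.04, -0.006]
contact_force: [-1.6, -1.5, 0.2]
width: 0.0001
```

```bash
python3 - <<'E'
from plan import *
plan(arc(145,115,4,60,34))
E
```

```text
t 13.55 fix [-12.3 -38.   61.1] rho 34.7 th 150.7 F [-1.6 -1.5  0.2] rot [-0.0003  0.0006 -0.0003]
[ -9.9 -35.5  60. ] -> [0.06 0.06 0.03]
[ -6. -31.  60.] -> [ 0.11  0.1  -0.  ]
[ -1.5 -27.1  60. ] -> [ 0.1   0.11 -0.  ]
[  3.6 -24.2  60. ] -> [ 0.07  0.13 -0.  ]
```

Call:
{"method": "servo_tool", "body": {
  "deltas": "0.07 0.08 0.02 0 0 0 -1;0.1 0.1 0 0 0 0 -1"
}}

```text
time: 13.75
tool_pos: [0.5504, -0.1304, 0.0597]
tool_rot: [-2.385, -2.043, 0.012]
contact_force: [-10.6, -12.5, 0.1]
width: 0.0
```

```bash
python3 - <<'E'
from plan import *
plan(arc(135,105,4,60,34))
E
```

```text
t 13.75 fix [ -6.4 -30.5  59.7] rho 34.6 th 134.8 F [-10.6 -12.5   0.1] rot [-0.001   0.0008  0.    ]
[ -6. -31.  60.] -> [-0.01  0.01 -0.01]
[ -1.5 -27.1  60. ] -> [ 0.1   0.11 -0.  ]
[  3.6 -24.2  60. ] -> [ 0.07  0.13 -0.  ]
[  9.2 -22.2  60. ] -> [ 0.05  0.14 -0.  ]
```

Call:
{"method": "servo_tool", "body": {
  "deltas": "0.05 0.06 0 0 0 0 -1;0.05 0.06 0 0 0 0 -1;0 0 0 0 0 0 -1"
}}

```text
time: 14.05
tool_pos: [0.5484, -0.1283, 0.0578]
tool_rot: [-2.374, -2.04, 0.036]
contact_force: [-0.2, 0.6, -0.3]
width: 0.0002
```

```bash
python3 - <<'E'
from plan import *
plan([])
E
```

```text
t 14.05 fix [ -8.6 -28.7  57.8] rho 37.4 th 135.4 F [-0.2  0.6 -0.3] rot [-0.0037  0.0016  0.0006]
```

Call:
{"method": "servo_tool", "body": {
  "deltas": "-0.1 -0.4 -0.1 -0.0037 0.0016 0 -1;0 -0.5 -0.4 0 0 0 -1;0 -0.8 -0.8 0 0 0 -1;0 -0.8 -0.8 0 0 0 -1;0.8 -0.7 -0.5 0 0 0 -1;0.9 0 0 0 0 0 -1;0.9 0 0 0 0 0 -1;0 0 0 0 0 0 -1"
}}

```text
time: 14.85
tool_pos: [0.4409, -0.0061, 0.1659]
tool_rot: [2.387, 2.037, 0.019]
contact_force: [-0.5, -0.7, 0.6]
width: -0.0
```

```bash
python3 look.py s8 scene;python3 look.py w8; python3 - <<'E'
import cv2
a=cv2.imread("pics/s8.png")[170:300,230:400]
cv2.imwrite("pics/s8c.png",cv2.resize(a,None,fx=4.5,fy=4.5,interpolation=cv2.INTER_CUBIC))
E
```

```text
14.85 [ 0.44088175 -0.00614706  0.16586485] 
 [[ 0.157  0.987  0.011]
 [ 0.988 -0.158  0.005]
 [ 0.007  0.01  -1.   ]] [-0.52885253 -0.73351521  0.58084968] [-0.12  0.18  1.87  0.01  1.07 -1.53]
14.9 [ 0.44097121 -0.00764792  0.16577902] 
 [[ 0.157  0.987  0.011]
 [ 0.988 -0.157  0.004]
 [ 0.005  0.01  -1.   ]] [-0.33081885 -0.63110928  0.34994257] [-0.12  0.18  1.87  0.01  1.07 -1.53]
```

View pics/s8c.png

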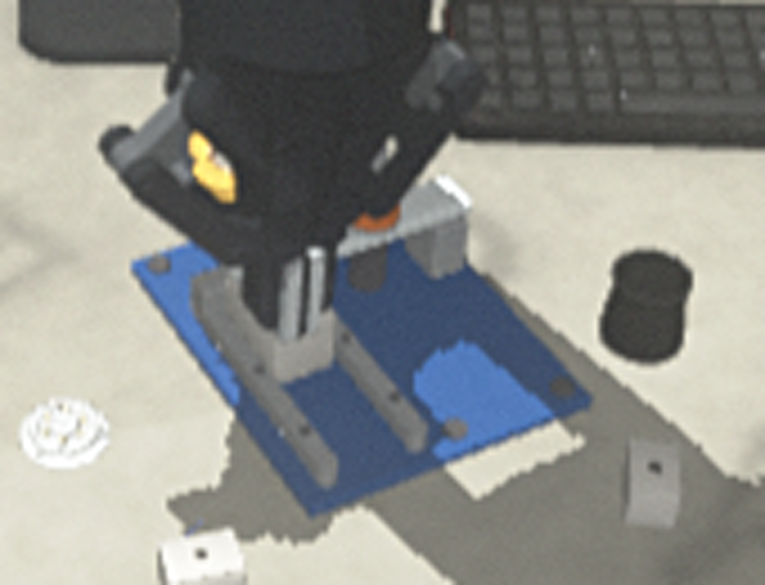

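View pics/w8.png

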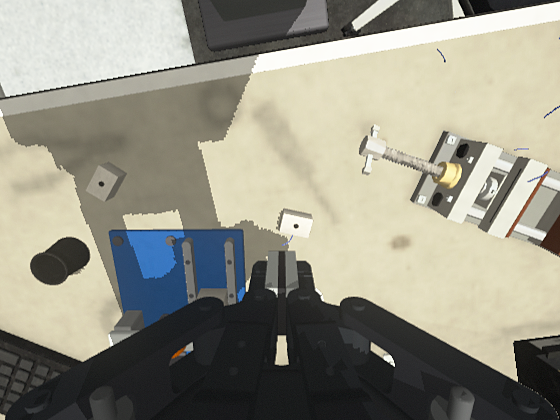

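Call:
{"method": "servo_tool", "body": {
  "deltas": "0.6 0 -0.9 0 0 0 -1;0.6 0 -0.9 0 0 0 -1;0.6 0 -0.7 0 0 0 -1;0.6 0 0 0 0 0 -1;0 0 0 0 0 0 -1"
}}

```text
time: 15.45
tool_pos: [0.4576, 0.0845, 0.2679]
tool_rot: [2.397, 2.028, 0.012]
contact_force: [-0.6, -0.5, 0.3]
width: 0.0002
```

```bash
python3 look.py s9 scene;python3 look.py w9; python3 - <<'E'
import cv2
a=cv2.imread("pics/s9.png")[170:300,230:400]
cv2.imwrite("pics/s9c.png",cv2.resize(a,None,fx=4.5,fy=4.5,interpolation=cv2.INTER_CUBIC))
E
```

```text
15.45 [0.45760318 0.08450545 0.26794515] 
 [[ 0.166  0.986  0.007]
 [ 0.986 -0.166  0.003]
 [ 0.004  0.006 -1.   ]] [-0.63979239 -0.46134703  0.30855536] [ 0.09  0.12  1.67  0.    1.35 -1.32]
15.5 [0.4576477  0.08328847 0.26798919] 
 [[ 0.166  0.986  0.007]
 [ 0.986 -0.166  0.002]
 [ 0.003  0.007 -1.   ]] [-0.10370958  0.27107512  0.10332604] [ 0.09  0.12  1.67  0.    1.35 -1.32]
```

View pics/s9c.png

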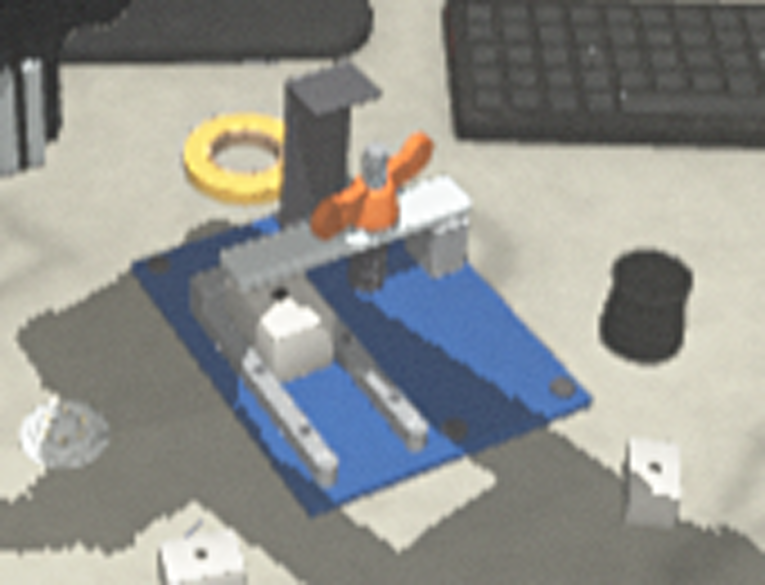

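View pics/w9.png

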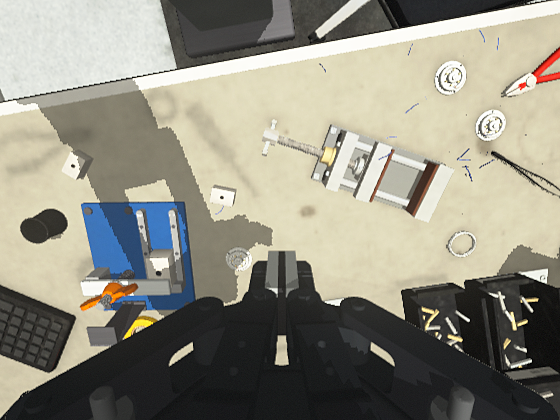

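```bash
python3 - <<'E'
from h import *
def L(n): z=np.load(n+".npz");return {k:z[k] for k in z}
c=L("s9");w=L("w9");g=np.array([.5566,-.1005,-.1554]);f=np.array([.5614,-.1013,-.1545])
im=cv2.imread("pics/w9.png")[260:330,60:160];cv2.imwrite("pics/w9c.png",cv2.resize(im,None,fx=7,fy=7,interpolation=cv2.INTER_CUBIC))
for a in (-50,-57,-63,-70,-77):
    r=np.radians(a);d=np.array([np.cos(r),np.sin(r)])
    P=lambda rr,z:np.array([[18+rr*s*d[0],-55+rr*s*d[1],z] for s in (1,-1)])/1e3
    print(a,((proj(fw(P(30,74.5),g),c)-[230,170])*4.5).round().tolist(),((proj(fw(P(40,65),g),c)-[230,170])*4.5).round().tolist(),"w",((proj(fw(P(40,66),f),w)-[60,260])*7).round().tolist())
E
```

```text
-50 [[398.0, 133.0], [352.0, 213.0]] [[403.0, 137.0], [343.0, 245.0]] w [[206.0, 378.0], [490.0, 131.0]]
-57 [[405.0, 135.0], [344.0, 211.0]] [[414.0, 140.0], [332.0, 241.0]] w [[186.0, 360.0], [509.0, 150.0]]
-63 [[412.0, 138.0], [338.0, 208.0]] [[422.0, 143.0], [324.0, 238.0]] w [[171.0, 344.0], [524.0, 167.0]]
-70 [[418.0, 141.0], [331.0, 205.0]] [[431.0, 148.0], [315.0, 233.0]] w [[155.0, 323.0], [539.0, 189.0]]
-77 [[425.0, 145.0], [325.0, 201.0]] [[439.0, 153.0], [307.0, 227.0]] w [[143.0, 302.0], [550.0, 211.0]]
```

View pics/w9c.png

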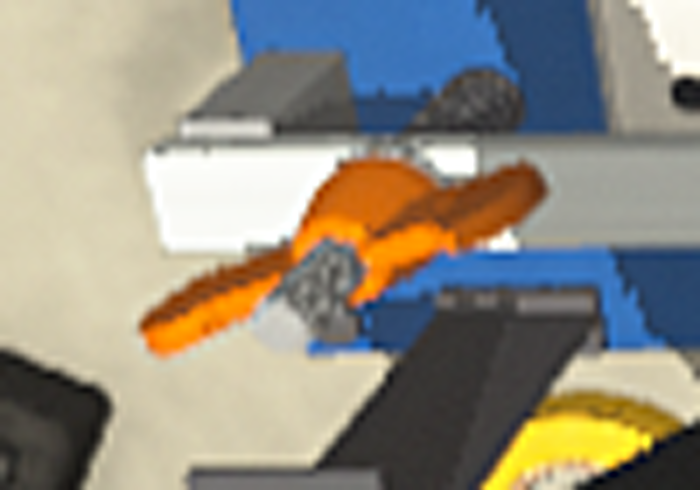

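```bash
python3 -c "
from cell import ctrl
print(ctrl.sign_off(),ctrl.read_state()['time'])"
```

```text
the job is handed in; nothing more can be done
the job is handed in; nothing more can be done
```

The block is home against the end stop and the wing nut is wound tight. I handed the job in at about 15.5 s of the 64 s allowed; no verdict was given.

- **Block:** I pushed it about 41 mm with the shut fingertips, 24 mm above the bench. It stopped hard: force rose to about 5 N, and another 5 mm of commanded push moved nothing. A wrist picture taken afterwards put its centre at fixture x ≈ +0.3 mm, y ≈ +0.7 mm.
- **Wing nut:** I wound it clockwise in three strokes of about 75°, 180° and 120°. The last one stalled at about 16 N. The wings now sit at about -69°, against -70° expected at the tight stop. The count of about 375° from a start near 1.0 rad also gives about 7.5 rad.
- **Bystanders:** The sensor, the tape roll and the loupe show at the same pixels as before. The arm is raised well clear and reads about zero force.

**Checks that disagreed:**
- The scene camera's fit of the fixture was about 5 mm short in x of the wrist camera's. I trusted the wrist fit, because it agreed with where the block met the stop. With the scene camera's own fit, the block comes out at x = +1.7 mm, still within limits. Mixing the scene picture with the wrist fit gives -3.1 mm, which is close to the -3.5 mm limit.
- In the final extra push on the tight nut, the fingertip slid a few millimetres along the wing. The later pictures show the nut stayed put.

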